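Hook the screw tin out of the slim cabinet

ROBOT

A 6-joint arm with a two-finger parallel gripper is mounted at the origin on the work surface. World frame = base frame: x ahead of the robot, y to its left, z up, the work surface at z = 0. Lengths are in m, angles in rad, forces in N, time in s.
With the tool pointing down it reaches from about 0.3 to 0.875 m from the base axis. Payload 6.4 kg.
Tool frame: the origin (TCP) lies midway between the tips of the shut fingers; the grasp point (between the pads) lies 19 mm behind it; z points along the fingers, y is the line along which they close (so a half turn about z gives the same grasp; the last joint's range is limited). The gripper opens to 85 mm and grips with 20 to 120 N. Pads are 22 mm wide; open, the fingers measure 114 mm over their backs; the gripper's body (76 mm by 85 mm) begins 54 mm behind the grasp point. The pads swing forward as they close: fully open they stand 13 mm farther back than shut.
Start: joints at [1.12, 0.181, 1.607, -0, 1.354, -0.206], TCP at [0.139, 0.558, 0.231] pointing down, gripper open.
Joint ranges: [-2.99, 2.99], [-0.89, 2.07], [0.3, 2.58], [-1.14, 4.28], [0, 2.63], [-3.12, 3.12]. Speed limits (rad/s): [2.57, 2.57, 3.01, 3.14, 3.14, 3.14].

INTERFACE

Orientations are given as a unit quaternion [w, x, y, z].
In Python, from bench import ctrl gives the robot as it stands. The module is installed in compiled form; this text tells all that it offers.
- The arm moves only by the tool move_arm, never from a script. Its argument "plan" is one flat list of numbers, 6 for each row, row after row: the shift along the world's x, y, z in units of 50 mm (1.0 is 50 mm), then the turn, a rotation vector about the world's x, y, z in rad. A call has 1 to 10 rows; each row is the pose to reach, as a shift and turn from the pose commanded when the call began; what a row does not reach only later rows make up. A row lasts 1/8 s, in which the tool goes at most 62.5 mm and 10.7 degrees, less where a joint would pass 70% of its speed; a pose out of reach is approached as far as the arm can. A call with a gripper value outside its range is refused whole. "grip" is the finger opening in mm, from 0 to 85.4, set as the call begins (left out, the last holds). The fingers move at their own pace and stop on an object; the grip force is fixed at half the most. Time passes only in rows, so rows that repeat a pose let the fingers close. It gives the time, the measured TCP pose, the force, the opening and the grip force at its end, in the units of the state.
- ctrl.get_obs(): the state, without advancing time (a new reading comes with each control period).
- ctrl.camera(name): name is "side" or "top" or "wrist"; returns a dict with "pixels" (480x640x3 uint8, red, green, blue), "fx", "fy", "cx", "cy" (pixels), "dist_coeffs" ([k1, k2, p1, p2, k3] as OpenCV has them; the pictures are not rectified), "origin" and "attitude" of the camera in the world. Camera axes: x right, y down, z forward; pixel columns grow to the right and rows downward; lengths in m; the calibration is good to about 2 mm. A picture is of the moment at which its call begins. There is no depth.
- ctrl.hand_in(): hands the job in; it is judged then, once.
The state is a dict: "time_s": time; "q": joint angles; "dq": joint speeds; "joint_efforts": joint torques, N m; "eef_pos": TCP position; "eef_rot": TCP orientation; "wrist_force": force on the tool from outside, world axes, zero at the start; "torque": the same for the moment, N m; "opening": opening from 0.0 (shut) to 1.0 (fully open); "grasp_force": force on a finger pad.
Only numpy, scipy, OpenCV 4.12 (cv2) and the standard library are available. Lean on these libraries where they do the work, as an engineer would, in place of code of your own. Each camera call takes 0.05 s, during which the arm holds its last target. There are 200 camera calls.

TASK

The little screw tin was left hanging on the forked bracket deep inside the slim half-built cabinet, where no hand fits. Take the telescopic hook, feel your way in without pushing hard on the cabinet, lift the tin off by its wire bail past the sprung keeper, draw it out and set it down upright in the larger bay of the toolbox tray, neither touching the tin by hand nor letting it drop, swing wildly or tip over. Then unhook it and lay the hook down on the bare table, leaving everything else where it is.

Things in the scene. Friction and masses are not known exactly. Their poses are not given: they have to be found in the camera images.
- cabinet: Slim white cabinet shell fixed on the table, 130 (x) x 78 (y) x 200 (z) mm, walls 8 mm, inside 62 mm wide, floor 10 mm thick. Origin: centre of the underside. Its front (-x face, at x = -65) is wide open; the top is open but for a plywood strip 22 mm deep and 12 mm thick along the front edge. Back panel's inner face at x = +57.
- fork (a point): Point on the back panel's inner face, 122 mm up, axes as the cabinet. Two level steel prongs 5 mm thick, at y = +11 and -11 (17 mm free between), run 40 mm from here towards the front (-x); their tops are at z = 0 and end in upturned lips with tops at z = +9. The tin's bail lies across both.
- keeper_edge (a point): Middle of the front edge of a sprung steel flap 30 mm wide, hinged to the back panel 33 mm above the prong tops and sloping down 26 degrees to this edge just over the lips' tops, closing the way out. It swings up (to about 1.2 rad) when pushed from below or from behind by about 2 N here, and falls back by itself.
- tin: Closed plain metal screw tin 30 (x) x 46 (y) x 40 (z) mm, 80 to 170 g. Origin: centre of the underside. Rigid upright wire bail on top, a loop of 4 mm wire in the plane x = 0: legs at y = +20 and -20, crossbar underside at z = 82 (opening 36 mm wide, z 40 to 82). It starts hung on the fork, parallel to the cabinet, 40 mm over the table, bail 17 to 22 mm from the back panel.
- hook: Telescopic hook, 130 g, lying tip up. Black handle 100 (x) x 18 x 26 (z) mm; origin: centre of its underside, +x to the tip. 10 mm sleeve to x = 75, then a 6 mm shank on the axis z = 13, ending in an upturned 6 mm tip, top 14 mm over the axis. Tip's axis at x = 175 plus 0 to 50: how far the shank is drawn out varies and is not measured. Friction holds it to 18 N.
- toolbox: Red plastic toolbox fixed on the table, 280 (x) x 160 (y) mm, rim 60 mm high, walls 4 mm. Origin: centre of the underside. Open lid along the -y side, leaning out, up to 210 mm high. The tray inside has its floor at z = 35; a divider at x = -45 leaves a small bay (-x, with a hex key) and the larger bay (+x).
- tray (a point): Centre of the floor of the toolbox's larger bay, which measures 179 (x) x 152 (y) mm inside; axes as the toolbox.
- jar: Bystander: closed glass jar with twist cap, 68 mm across, 100 mm high. Origin: centre of the underside.
- level: Bystander: chrome torpedo level, 22 (x) x 230 (y) x 45 (z) mm. Origin: centre of the underside.
- runner_a: Bystander: white plastic drawer runner lying flat, 260 (x) x 38 (y) x 13 (z) mm. Origin: centre of the underside.
- runner_b: Bystander: a second drawer runner, the same.
Mind the look-alikes: they are no part of the job. Several things have the shape of the hook; the one meant has the colours described above.

How it is judged:
On the way, in this order (a step that is already met when the one before it is completed fails the run):
1. the hook bears the tin, lifted off its bracket prongs (contact force between hook and tin above 0.3 N and z of tin in the frame of cabinet above 0.045 m), for 0.1 s.
2. the tin hangs from the hook, clear of the cabinet (contact force between hook and tin above 0.3 N and horizontal distance between tin and cabinet above 0.09 m and contact force between tin and cabinet below 0.05 N), for 0.2 s.
At the end, for the whole second after the job is handed in: The tin stands at rest on the floor of the larger tray bay (centre within 80 mm along and 70 mm across of the bay's centre, bottom within 6 mm of the floor, within 0.12 rad of upright), the hook touches neither tin, toolbox nor cabinet and lies at rest on the table (handle origin below 30 mm) (x of tin in the frame of tray between -0.08 and 0.08 m and y of tin in the frame of tray between -0.07 and 0.07 m and z of tin in the frame of tray between -0.006 and 0.006 m and angle between tin's own z axis and vertical below 0.12 rad and linear speed of each of tin, hook below 0.02 m/s and contact force between hook and tin below 0.05 N and contact force between hook and toolbox below 0.05 N and contact force between hook and cabinet below 0.05 N and height (world z) of hook below 0.03 m).
It fails at once if the hook or the tin is pressed against the cabinet or its bracket with more than 12 N (contact force between any of hook, tin and cabinet above 12 N).
It fails at once if the robot touches the tin itself (contact force between any of the fingers, the arm and tin above 0.5 N).
It fails at once if the tin is dropped: below the tray's and bracket's level, or landing with more than 20 N (height (world z) of tin below 0.02 m or contact force between tin and toolbox above 20 N).
It fails at once if the tin is tipped or swung over (angle between tin's own z axis and vertical above 1.2 rad).
It fails at once if a bystander is moved by more than 20 mm (distance of any of jar, level, runner_a, runner_b from where it was at the start of the episode above 0.02 m).
It also fails if it takes over 72 s, if anything falls off the work surface, if the arm or the gripper's body presses on something with over 40 N, if the wrist force passes 120 N, or if a joint passes its speed limit or range.

## Working session

There is one attempt and no reset: what is moved stays moved. The work goes in short steps, Python scripts to look and compute and a tool call to move; the robot and the scene stay as the last step left them, time stands still between calls to the robot, and variables do not carry over. Pictures are saved under pics/ and viewed, at most 13 in all, crops included, and the job is handed in when it is done.

Besides the shell and the picture viewer there is one more tool, called after "Call:" by a JSON object that holds its "api" and its "payload", one argument or row to a line. move_arm: Moves the arm, as the interface text tells. Its arguments: {"type":"object","properties":{"plan":{"type":"array"},"grip":{"type":"number"}},"required":["plan"]}

```bash
mkdir -p pics; cat > h.py <<'E'
import numpy as np,cv2
from bench import ctrl
from scipy.spatial.transform import Rotation as R
def rot(a):
    a=np.array(a,float)
    return a if a.shape==(3,3) else R.from_quat(np.r_[a[1:],a[0]]).as_matrix()
def cam(n,save=None):
    c=ctrl.camera(n); c['K']=np.array([[c['fx'],0,c['cx']],[0,c['fy'],c['cy']],[0,0,1]]);c['R']=rot(c['attitude']);c['o']=np.array(c['origin']);c['d']=np.array(c['dist_coeffs'],float)
    if save: cv2.imwrite('pics/'+save,c['pixels'][:,:,::-1])
    return c
def ray(c,uv):
    p=cv2.undistortPoints(np.array([[uv]],float),c['K'],c['d'])[0,0]
    d=c['R']@np.array([p[0],p[1],1]);return d/np.linalg.norm(d)
def onz(c,uv,z):
    d=ray(c,uv);return c['o']+d*(z-c['o'][2])/d[2]
def tri(c1,u1,c2,u2):
    d1,d2=ray(c1,u1),ray(c2,u2);A=np.stack([d1,-d2],1)
    s=np.linalg.lstsq(A,c2['o']-c1['o'],rcond=None)[0]
    p,q=c1['o']+s[0]*d1,c2['o']+s[1]*d2
    return (p+q)/2,np.linalg.norm(p-q)
def proj(c,P):
    rv=cv2.Rodrigues(c['R'].T)[0];return cv2.projectPoints(np.array(P,float).reshape(-1,1,3),rv,-c['R'].T@c['o'],c['K'],c['d'])[0][:,0]
E
python3 - <<'E'
from h import *
import pickle
for n in('side','top'):
    c=cam(n,n+'0.png');pickle.dump(c,open(n+'.pkl','wb'));print(n,c['o'],c['R'].tolist(),c['fx'])
print(ctrl.get_obs())
E
```

```text
side [-0.20979664 -0.97581955  0.80899993] [[0.8148832395147416, -0.28334604322875556, 0.5056484210838281], [-0.5793520642044747, -0.42493814689184917, 0.6955420598483857], [0.017790212476932965, -0.8597340234646582, -0.5104320887613709]] 574.3396688472858
top [ 0.24641332 -0.01643967  1.39361991] [[-0.006984862664133775, -0.9809827281228084, 0.19396932442604292], [-0.9997740970296679, 0.010744751615211276, 0.018338626481825965], [-0.02007402804809498, -0.19379741339207732, -0.9808361718250732]] 451.27938623019037
{'time_s': 0.1, 'q': array([ 1.11972037e+00,  1.81476335e-01,  1.60790655e+00, -1.89613815e-06,
        1.35380547e+00, -2.06310410e-01]), 'dq': array([-0.00016684, -0.00264216, -0.00232657, -0.00029929,  0.0001425 ,
       -0.00044991]), 'joint_efforts': array([ 1.61195447e-03, -4.45875263e+01, -3.52243066e+01, -2.70194114e-04,
        4.10058288e-03,  5.37851031e-05]), 'eef_pos': array([0.13910665, 0.55740627, 0.23046956]), 'eef_rot': array([-2.56674772e-04,  1.22077263e-01,  9.92520280e-01, -7.55435218e-04]), 'wrist_force': array([0.41467328, 0.46910858, 0.11192309]), 'torque': array([ 0.05974624,  0.04260508, -0.03790352]), 'grasp_force': 0.0, 'opening': 1.0011901762348785}
```

View pics/side0.png

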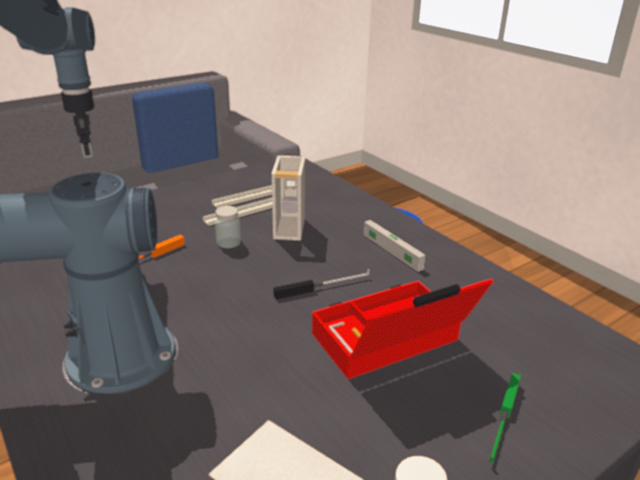

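View pics/top0.png

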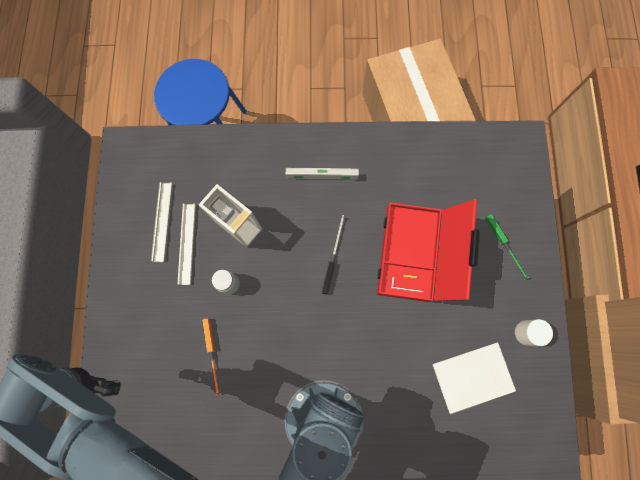

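The side view shows the cabinet at (289,198), the black-handled hook from (295,289) to (368,273), and the toolbox at (400,325). Hook candidates in the top view are black (335,255), orange (210,355) and green (508,245). I choose the black handle with the steel shank, and check it in a crop next to the cabinet.

```bash
python3 - <<'E'
from h import *
import pickle
t=pickle.load(open('top.pkl','rb'));s=pickle.load(open('side.pkl','rb'))
a=t['pixels'][170:300,190:360,::-1];b=s['pixels'][150:300,255:385,::-1]
f=lambda i,w,h:cv2.resize(i,(w,h),interpolation=cv2.INTER_CUBIC)
cv2.imwrite('pics/crop1.png',np.hstack([f(a,425,325)[:325],f(b,282,325)]))
for nm,uv,z in[('tip',(343,216),.027),('hend',(327,292),.013),('hfront',(332,263),.013),('lvlL',(286,172),.045),('lvlR',(358,173),.045),
 ('tbFL',(390,203),.06),('tbNL',(378,295),.06),('cab1',(200,207),.2),('cab2',(217,186),.2),('cab3',(262,224),.2),('cab4',(246,244),.2),('jar',(222,281),.1)]:
    print(nm,onz(t,uv,z).round(3))
E
```

```text
tip [ 0.614 -0.066  0.027]
hend [ 0.378 -0.014  0.013]
hfront [ 0.468 -0.03   0.013]
lvlL [0.755 0.112 0.045]
lvlR [ 0.748 -0.115  0.045]
tbFL [ 0.644 -0.21   0.06 ]
tbNL [ 0.363 -0.164  0.06 ]
cab1 [0.598 0.335 0.2  ]
cab2 [0.658 0.29  0.2  ]
cab3 [0.547 0.162 0.2  ]
cab4 [0.492 0.204 0.2  ]
jar [0.404 0.29  0.1  ]
```

View pics/crop1.png

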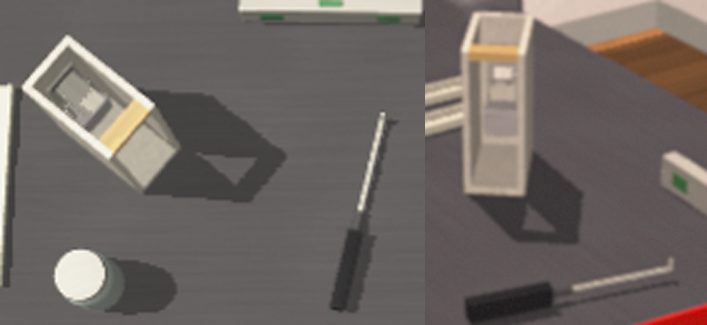

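The black-handled hook with the grey shank is confirmed: its tip is up at top-view pixel (343,216). The cabinet's open front is the strip side, facing lower right. Next I move over the hook.

Call:
{"api": "move_arm", "payload": {
  "plan": [1.1, -2.2, 0, 0, 0, 0, 2.0, -4.2, -0.3, 0, 0, 0, 2.8, -6, -0.5, 0, 0, 0, 3.4, -7.2, -0.8, 0, 0, 0, 4, -8.4, -1, 0, 0, 0, 4.6, -9.6, -1.3, 0, 0, 0, 5.1, -10.6, -1.6, 0, 0, 0.02, 5.6, -11.3, -1.8, 0, 0, 0.028, 5.73, -11.65, -2, 0, 0, 0.028, 5.73, -11.65, -2, 0, 0, 0.028],
  "grip": 60
}}

```text
time_s: 1.35
eef_pos: [0.4115, 0.0024, 0.1388]
eef_rot: [0.0, 0.109, 0.994, 0.0]
wrist_force: [0.6, 1.5, 0.3]
opening: 0.703
grasp_force: 0.0
```

```bash
python3 - <<'E'
from h import *
import pickle
c=cam('wrist');pickle.dump(c,open('w1.pkl','wb'))
o=ctrl.get_obs();print(o['eef_pos'],o['eef_rot'],o['time_s'],c['o'],c['R'].round(3).tolist(),c['fx'])
t=pickle.load(open('top.pkl','rb'));s=pickle.load(open('side.pkl','rb'))
f=lambda i:cv2.resize(i[...,::-1],(400,400),interpolation=cv2.INTER_CUBIC)
top=np.hstack([f(t['pixels'][175:255,190:270]),f(s['pixels'][150:250,240:340])])
cv2.imwrite('pics/crop2.png',top);cv2.imwrite('pics/w1.png',c['pixels'][:,:,::-1])
E
```

```text
[ 0.41398172 -0.00354168  0.13778275] [ 9.63514083e-04  1.10152906e-01  9.93912676e-01 -1.73267663e-03] 1.4 [0.33700826 0.01939651 0.28145614] [[0.215, 0.931, 0.295], [0.977, -0.206, -0.065], [0.0, 0.302, -0.953]] 389.77625561103304
```

View pics/w1.png

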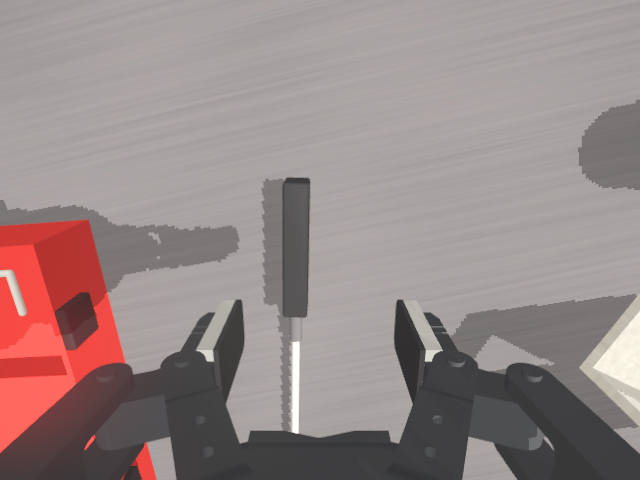

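View pics/crop2.png

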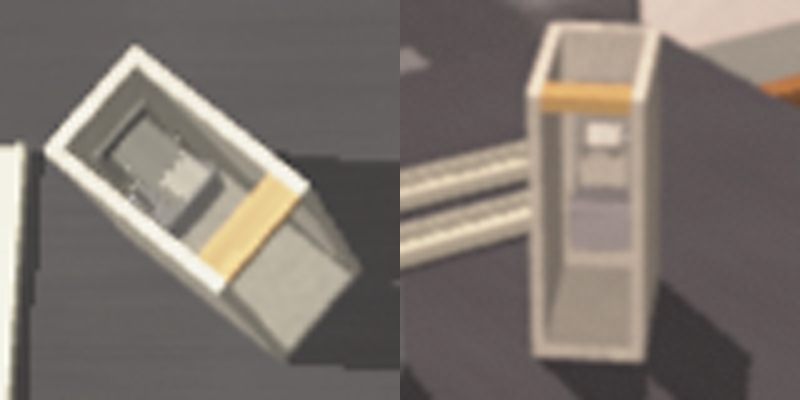

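Wrist view: the handle runs from (297,180) to (295,316), and the shank continues down the image at x≈295. Crop 2 shows the cabinet's top corners in top-view pixels: (199.4,204.8), (217,184), (251.8,212.4) and (234.2,233.4). Its front bottom corners are at (261.6,229) and (247.6,246.4).

```bash
python3 - <<'E'
from h import *
import pickle
w=pickle.load(open('w1.pkl','rb'));t=pickle.load(open('top.pkl','rb'));s=pickle.load(open('side.pkl','rb'))
r=onz(w,(297.5,180),.026);f=onz(w,(295,316),.026);sh=onz(w,(295.3,430),.016)
print('handle',r,f,np.linalg.norm(f-r),(r+f)/2,np.degrees(np.arctan2(*(f-r)[[1,0]])),np.degrees(np.arctan2(*(sh-r)[[1,0]])))
wd=np.linalg.norm(onz(w,(285,185),.026)-onz(w,(310,185),.026));print('w',wd)
c=[onz(t,u,.2) for u in((199.4,204.8),(217,184),(251.8,212.4),(234.2,233.4))]
g=[onz(t,u,0) for u in((261.6,229),(247.6,246.4))]
sg=[onz(s,u,0) for u in((300.75,240),(273.75,238.75))]; st=[onz(s,u,.2) for u in((300,176.5),(272.5,173))]
A,B,C,D=c;n=np.linalg.norm
print('top sides',n(A-B),n(B-C),n(C-D),n(D-A));print('centre',sum(c)/4)
ang=lambda v:np.degrees(np.arctan2(v[1],v[0]))
print('yaw',ang(B-C),ang(A-D),ang(A-B)-90,ang(D-C)-90)
print('front C D',C,D,'\nbot',*g,'\nside bot',*sg,'\nside top',*st, '\nyaws',ang(g[1]-g[0])-90,ang(sg[1]-sg[0])-90)
# toolbox red mask
for n_,m in(('tb',[(390,203),(378,295),(431,301),(440,210)]),):
    print([onz(t,u,.06).round(3).tolist() for u in m])
hs=cv2.cvtColor(t['pixels'],cv2.COLOR_RGB2HSV);m=((hs[...,1]>180)&((hs[...,0]<8)|(hs[...,0]>172))).astype(np.uint8)
k=cv2.findContours(m,cv2.RETR_EXTERNAL,cv2.CHAIN_APPROX_SIMPLE)[0];k=max(k,key=cv2.contourArea);print(cv2.approxPolyDP(k,4,True)[:,0].tolist())
E
```

```text
handle [ 0.37344624 -0.00288106  0.026     ] [ 0.47027278 -0.0278249   0.026     ] 0.09998787205409115 [ 0.42185951 -0.01535298  0.026     ] -14.446074947009961 -14.050525795560503
w 0.016473718445546785
top sides 0.07598349955604519 0.13029655643729032 0.07513381752105684 0.12959905108965022
centre [0.59284838 0.26371206 0.2       ]
yaw 50.04381582522948 50.411248397988906 51.84539608521882 51.33164023155234
front C D [0.58061306 0.19030208 0.2       ] [0.52195041 0.23724656 0.2       ] 
bot [0.58143173 0.19231229 0.        ] [0.52541919 0.2357848  0.        ] 
side bot [0.58389546 0.18825837 0.        ] [0.52419966 0.23652579 0.        ] 
side top [0.57435676 0.17937112 0.2       ] [0.52603468 0.23854412 0.2       ] 
yaws 52.18421364984022 51.04250620809003
[[0.644, -0.21, 0.06], [0.363, -0.164, 0.06], [0.344, -0.319, 0.06], [0.62, -0.362, 0.06]]
[[390, 204], [378, 294], [431, 300], [440, 210]]
```

Call:
{"api": "move_arm", "payload": {
  "plan": [-0.07, 0.19, -0.5, 0, 0, -0.03, -0.07, 0.19, -1, 0, 0, -0.03, -0.07, 0.19, -1.5, 0, 0, -0.03, -0.07, 0.19, -1.5, 0, 0, -0.03, -0.07, 0.19, -1.5, 0, 0, -0.03]
}}

```text
time_s: 2.02
eef_pos: [0.4078, 0.0139, 0.0648]
eef_rot: [0.0, 0.123, 0.992, -0.0]
wrist_force: [-0.6, -0.4, 0.1]
opening: 0.704
grasp_force: 0.0
```

Call:
{"api": "move_arm", "payload": {
  "plan": [0.14, -0.3, 0, 0, 0, 0, 0.28, -0.58, 0, 0, 0, 0, 0.28, -0.58, -0.3, 0, 0, 0, 0.28, -0.58, -0.3, 0, 0, 0]
}}

```text
time_s: 2.52
eef_pos: [0.4213, -0.0159, 0.0489]
eef_rot: [-0.001, 0.124, 0.992, 0.0]
wrist_force: [0.7, -0.1, 0.9]
opening: 0.704
grasp_force: 0.0
```

Call:
{"api": "move_arm", "payload": {
  "plan": [0, 0, -0.4, 0, 0, 0, 0, 0, -0.7, 0, 0, 0, 0, 0, -0.9, 0, 0, 0, 0, 0, -0.9, 0, 0, 0]
}}

```text
time_s: 3.02
eef_pos: [0.4209, -0.015, 0.0036]
eef_rot: [-0.001, 0.123, 0.992, 0.0]
wrist_force: [-0.2, -0.1, 0.2]
opening: 0.703
grasp_force: 0.0
```

Call:
{"api": "move_arm", "payload": {
  "plan": [0, 0, 0, 0, 0, 0, 0, 0, 0, 0, 0, 0, 0, 0, 0, 0, 0, 0, 0, 0, 0, 0, 0, 0, 0, 0, 0, 0, 0, 0, 0, 0, 0, 0, 0, 0],
  "grip": 5
}}

```text
time_s: 3.78
eef_pos: [0.4221, -0.0153, 0.0048]
eef_rot: [0.001, 0.123, 0.992, -0.0]
wrist_force: [-0.4, 0.8, 5.5]
opening: 0.196
grasp_force: 59.3
```

Call:
{"api": "move_arm", "payload": {
  "plan": [0, 0, 0.3, 0, 0, 0, 0, 0, 0.8, 0, 0, 0, 0, 0, 1.3, 0, 0, 0.1, 0, 0.2, 1.6, 0, 0, 0.25, -0.1, 0.4, 1.7, 0, 0, 0.4, -0.2, 0.6, 1.7, 0, 0, 0.55, -0.3, 0.8, 1.7, 0, 0, 0.7, -0.32, 1.0, 1.7, 0, 0, 0.85, -0.32, 1.02, 1.7, 0, 0, 1.0, -0.32, 1.02, 1.7, 0, 0, 1.134]
}}

```text
time_s: 5.03
eef_pos: [0.4053, 0.0362, 0.0898]
eef_rot: [0.0, -0.432, 0.902, -0.0]
wrist_force: [0.4, -0.2, -1.4]
opening: 0.196
grasp_force: 58.6
```

Call:
{"api": "move_arm", "payload": {
  "plan": [0, 0, 0, 0, 0, 0, 0, 0, 0, 0, 0, 0, 0, 0, 0, 0, 0, 0]
}}

```text
time_s: 5.4
eef_pos: [0.4054, 0.0358, 0.0893]
eef_rot: [0.0, -0.428, 0.904, -0.0]
wrist_force: [0.1, -0.1, -1.4]
opening: 0.197
grasp_force: 58.6
```

```bash
python3 - <<'E'
from h import *
import pickle
im=[]
for n in('wrist','top','side'):
    c=cam(n);pickle.dump(c,open(n+'2.pkl','wb'))
    o=ctrl.get_obs();q=o['eef_rot'];M=rot(q);print(o['eef_pos'].round(4),np.degrees(np.arctan2(M[1,1],M[0,1]))-90,M[:,2].round(4))
    h=np.array(o['eef_pos']);d=np.array([-M[1,1]*-1*0+M[1,1],-M[0,1],0]);tip=h+d*.19+[0,0,.0225]
    p=proj(c,[tip])[0].round().astype(int);print(n,'pred tip',p)
    f=lambda i:cv2.resize(i[...,::-1],(400,400),interpolation=cv2.INTER_CUBIC)
    if n!='wrist': x,y=p;im.append(f(c['pixels'][y-30:y+30,x-30:x+30]));print('origin',x-30,y-30)
    else: cv2.imwrite('pics/w2.png',c['pixels'][:,:,::-1])
cv2.imwrite('pics/crop3.png',np.hstack(im))
E
```

```text
[0.4054 0.0359 0.0893] 50.76436932262453 [ 0.  0. -1.]
wrist pred tip [320 664]
[0.4054 0.0359 0.0892] 50.78123403485293 [ 0. -0. -1.]
top pred tip [259 239]
origin 229 209
[0.4054 0.0359 0.0892] 50.78998447786631 [-1.e-04  0.e+00 -1.e+00]
side pred tip [284 211]
origin 254 181
```

View pics/crop3.png

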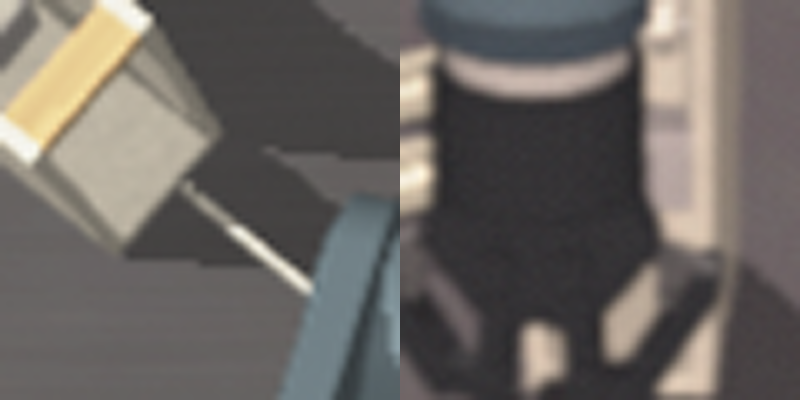

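Crop 3: in the top view the hook tip is at (256.6,236.3) and the shank passes (274.8,252). The gripper hides the hook in the side view.

```bash
python3 - <<'E'
from h import *
import pickle
t=pickle.load(open('top2.pkl','rb'));t0=pickle.load(open('top.pkl','rb'))
yaw=np.radians(50.7);u=np.array([np.cos(yaw),np.sin(yaw)]);l=np.array([-u[1],u[0]])
C=np.array([.5930,.2637]); print('C l',C@l)
h=np.array([.4054,.0359])
for uv,z in(((256.6,236.3),.1118),((256.6,236.3),.098),((274.8,252),.101)):
    p=onz(t,uv,z)[:2];print(p,'cab frame',(p-C)@u,(p-C)@l,'from tcp',(p-h)@u,(p-h)@l)
# fork/keeper features seen in first top picture (crop2 5x from 190,175): keeper light patch, tin etc
for nm,(a,b),z in(('keepL',(163,190),.135),('keepR',(188,155),.135),('flapback L',(107,150),.155),('flapbackR',(140,108),.155),('keepfrontL',(180,215),.131),('keepfrontR',(218,172),.131)):
    p=onz(t0,(190+a/5,175+b/5),z)[:2];print(nm,(p-C)@u,(p-C)@l)
for nm,pt in(('tip in',[*(C+u*.047),.12]),('prong tipL',[*(C+u*.017+l*.011),.131]),('prong tipR',[*(C+u*.017-l*.011),.131]),('keepL',[*(C+u*.017+l*.015),.132]),('keepR',[*(C+u*.017-l*.015),.132])): print(nm,(proj(t0,[pt])[0]-[190,175])*5)
E
```

```text
C l -0.2918647082559332
[0.53282655 0.1898358 ] cab frame -0.09527180057457289 -0.0002195338790273815 from tcp 0.1998312509060536 -0.0011077944391639863
[0.53591006 0.19205655] cab frame -0.09160025965492714 -0.0011990961963799604 from tcp 0.20350279182569936 -0.0020873567565165723
[0.48764164 0.13722206] cab frame -0.1646056854010029 0.001421832587561326 from tcp 0.1304973660796236 0.0005335720274247124
keepL 0.021264291449526435 0.010678031565578394
keepR 0.023732466364947784 -0.014345128143596113
flapback L 0.05520939547421962 0.014298885043622468
flapbackR 0.05690989564056214 -0.016490688445101355
keepfrontL 0.004942262812283608 0.015520701035392926
keepfrontR 0.004559449684871079 -0.017907761845730716
tip in [148.23831826 156.8896556 ]
prong tipL [169.65354948 196.64707175]
prong tipR [194.34217873 168.15009283]
keepL [164.76308022 201.39292643]
keepR [198.45547748 162.50604745]
```

View pics/w2.png

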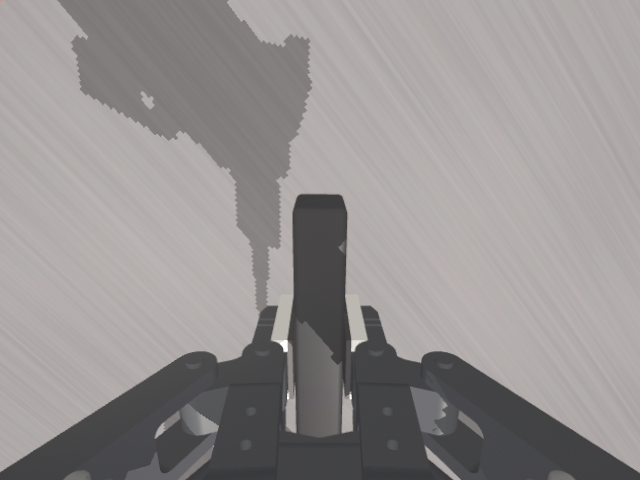

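Call:
{"api": "move_arm", "payload": {
  "plan": [0.16, 0.2, 0, 0, 0, 0, 0.36, 0.44, 0, 0, 0, 0, 0.56, 0.68, 0, 0, 0, 0, 0.76, 0.93, 0, 0, 0, 0, 0.96, 1.17, 0, 0, 0, 0, 1.16, 1.42, 0, 0, 0, 0, 1.36, 1.66, 0, 0, 0, 0, 1.52, 1.86, 0, 0, 0, 0, 1.65, 2.01, 0, 0, 0, 0, 1.65, 2.01, 0, 0, 0, 0]
}}

```text
time_s: 6.8
eef_pos: [0.4883, 0.1368, 0.0892]
eef_rot: [0.0, -0.429, 0.903, -0.0]
wrist_force: [-0.2, -0.0, -1.8]
opening: 0.199
grasp_force: 58.6
```

Call:
{"api": "move_arm", "payload": {
  "plan": [0.03, 0.04, 0, 0, 0, 0, 0.06, 0.08, 0, 0, 0, 0, 0.1, 0.12, 0, 0, 0, 0, 0.13, 0.16, 0, 0, 0, 0, 0.16, 0.19, 0, 0, 0, 0, 0.18, 0.22, 0, 0, 0, 0, 0.18, 0.22, 0, 0, 0, 0]
}}

```text
time_s: 7.68
eef_pos: [0.497, 0.1475, 0.0892]
eef_rot: [-0.0, -0.429, 0.903, 0.0]
wrist_force: [0.2, -0.4, -1.9]
opening: 0.196
grasp_force: 58.6
```

```bash
python3 - <<'E'
from h import *
import pickle
a=[]
o=ctrl.get_obs();print(o['eef_pos'],o['wrist_force'],o['torque'])
for n,x,y in(('top',190,175),('side',255,165)):
    c=cam(n);pickle.dump(c,open(n+'3.pkl','wb'))
    a.append(cv2.resize(c['pixels'][y:y+80,x:x+80,::-1],(400,400),interpolation=cv2.INTER_CUBIC))
cv2.imwrite('pics/crop4.png',np.hstack(a))
E
```

```text
[0.49696068 0.14750675 0.08915313] [ 0.16084385 -0.4373261  -1.94638163] [-0.04863766  0.01983711 -0.01022636]
```

View pics/crop4.png

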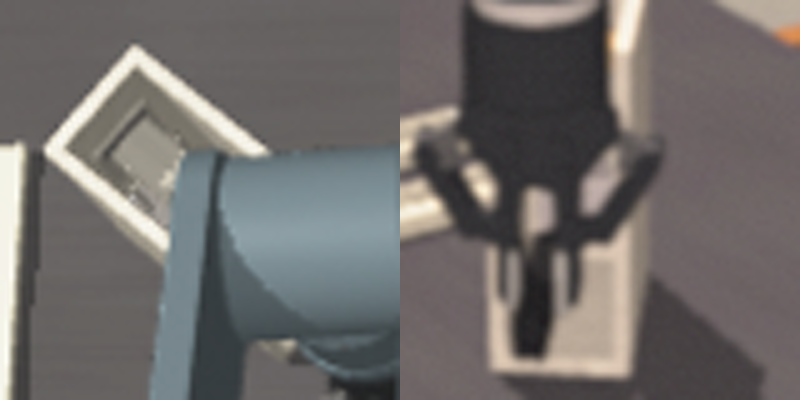

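The arm hides the tip in both views, but the flap behind it sits unchanged at crop (140,145). Wrist force shows no contact, so I lift by feel.

Call:
{"api": "move_arm", "payload": {
  "plan": [0, 0, 0.04, 0, 0, 0, 0, 0, 0.08, 0, 0, 0, 0, 0, 0.12, 0, 0, 0, 0, 0, 0.16, 0, 0, 0, 0, 0, 0.2, 0, 0, 0, 0, 0, 0.24, 0, 0, 0, 0, 0, 0.24, 0, 0, 0]
}}

```text
time_s: 8.65
eef_pos: [0.4971, 0.1474, 0.1014]
eef_rot: [0.0, -0.429, 0.903, -0.0]
wrist_force: [-0.1, 0.3, -1.6]
opening: 0.195
grasp_force: 58.6
```

Call:
{"api": "move_arm", "payload": {
  "plan": [0, 0, 0.04, 0, 0, 0, 0, 0, 0.08, 0, 0, 0, 0, 0, 0.11, 0, 0, 0, 0, 0, 0.11, 0, 0, 0]
}}

```text
time_s: 9.15
eef_pos: [0.4971, 0.1474, 0.1069]
eef_rot: [0.0, -0.429, 0.903, -0.0]
wrist_force: [-0.2, -0.5, -0.3]
opening: 0.196
grasp_force: 58.6
```

Call:
{"api": "move_arm", "payload": {
  "plan": [0, 0, 0.03, 0, 0, 0, 0, 0, 0.06, 0, 0, 0, 0, 0, 0.09, 0, 0, 0, 0, 0, 0.12, 0, 0, 0, 0, 0, 0.12, 0, 0, 0]
}}

```text
time_s: 9.78
eef_pos: [0.4967, 0.1473, 0.1126]
eef_rot: [-0.0, -0.429, 0.903, 0.0]
wrist_force: [-0.0, 0.2, -2.5]
opening: 0.197
grasp_force: 58.5
```

Call:
{"api": "move_arm", "payload": {
  "plan": [0, 0, 0.04, 0, 0, 0, 0, 0, 0.08, 0, 0, 0, 0, 0, 0.12, 0, 0, 0, 0, 0, 0.16, 0, 0, 0, 0, 0, 0.2, 0, 0, 0, 0, 0, 0.24, 0, 0, 0, 0, 0, 0.24, 0, 0, 0, 0, 0, 0.24, 0, 0, 0]
}}

```text
time_s: 10.78
eef_pos: [0.4965, 0.1473, 0.1244]
eef_rot: [-0.0, -0.429, 0.903, 0.0]
wrist_force: [-0.1, -2.3, -5.4]
opening: 0.192
grasp_force: 58.5
```

```bash
python3 - <<'E'
from h import *
import time
for i in range(4):
    o=ctrl.get_obs();print(o['wrist_force'].round(2),o['torque'].round(3));cam('top')
E
```

```text
[-0.12 -2.33 -5.43] [-0.746  0.522  0.002]
[-0.82 -0.54 -5.19] [-0.757  0.595 -0.086]
[-1.   -1.21 -6.76] [-0.795  0.609 -0.02 ]
[-0.37  0.55 -4.29] [-0.348  0.295 -0.043]
```

```bash
python3 - <<'E'
from h import *
import pickle
w0=pickle.load(open('wrist2.pkl','rb'));w=cam('wrist')
for c in(w0,w):
    p=c['pixels'].astype(int).sum(2);print(p[185:220,320].tolist());
    r=p[230];d=np.where(r[250:400]<330)[0];print(d.min()+250,d.max()+250); r=p[205];d=np.where(r[250:400]<330)[0];print(d.min()+250,d.max()+250)
o=ctrl.get_obs();print(o['wrist_force'].round(2),o['torque'].round(3),o['eef_pos'])
E
```

```text
[526, 523, 523, 526, 526, 526, 526, 528, 461, 296, 187, 184, 186, 188, 186, 186, 186, 189, 186, 186, 186, 187, 191, 195, 206, 214, 216, 216, 217, 216, 216, 216, 219, 219, 218]
293 346
295 344
[539, 536, 533, 534, 539, 540, 538, 535, 430, 196, 197, 196, 198, 198, 199, 197, 198, 198, 197, 197, 198, 196, 198, 202, 209, 214, 222, 220, 226, 225, 224, 224, 223, 223, 225]
292 346
294 344
[-1.02 -0.76 -4.3 ] [-0.609  0.624  0.042] [0.49671832 0.14746309 0.12453476]
```

Call:
{"api": "move_arm", "payload": {
  "plan": [0, 0, -0.03, 0, 0, 0, -0.025, -0.03, -0.03, 0, 0, 0, -0.05, -0.06, -0.03, 0, 0, 0, -0.075, -0.09, -0.03, 0, 0, 0, -0.1, -0.12, -0.03, 0, 0, 0, -0.125, -0.155, -0.03, 0, 0, 0, -0.125, -0.155, -0.03, 0, 0, 0]
}}

```text
time_s: 11.9
eef_pos: [0.4905, 0.1394, 0.1232]
eef_rot: [-0.0, -0.429, 0.903, -0.0]
wrist_force: [-0.1, -0.7, -3.1]
opening: 0.201
grasp_force: 58.8
```

```bash
python3 - <<'E'
from h import *
for i in range(3):
    o=ctrl.get_obs();print(o['wrist_force'].round(2),o['torque'].round(3),o['eef_pos'].round(4));cam('top')
E
```

```text
[-0.07 -0.67 -3.15] [-0.394  0.334 -0.002] [0.4905 0.1394 0.1232]
[ 0.08 -0.15 -3.31] [-0.428  0.299  0.02 ] [0.4905 0.1395 0.1232]
[ 0.26 -0.39 -3.7 ] [-0.403  0.304 -0.057] [0.4906 0.1395 0.1232]
```

Call:
{"api": "move_arm", "payload": {
  "plan": [-0.025, -0.03, 0, 0, 0, 0, -0.05, -0.06, 0, 0, 0, 0, -0.075, -0.09, 0, 0, 0, 0, -0.1, -0.12, 0, 0, 0, 0, -0.125, -0.155, 0, 0, 0, 0, -0.15, -0.185, 0, 0, 0, 0, -0.175, -0.215, 0, 0, 0, 0, -0.2, -0.245, 0, 0, 0, 0, -0.2, -0.245, 0, 0, 0, 0]
}}

```text
time_s: 13.18
eef_pos: [0.4805, 0.1272, 0.1232]
eef_rot: [-0.0, -0.429, 0.903, -0.0]
wrist_force: [1.3, 0.8, -2.7]
opening: 0.198
grasp_force: 58.8
```

```bash
python3 - <<'E'
from h import *
for i in range(3):
    o=ctrl.get_obs();print(o['wrist_force'].round(2),o['torque'].round(3),o['eef_pos'].round(4));cam('top')
E
```

```text
[ 1.35  0.84 -2.7 ] [-0.194  0.091 -0.023] [0.4805 0.1272 0.1232]
[ 0.2   0.3  -3.32] [-0.244  0.109 -0.048] [0.4806 0.1272 0.1232]
[ 0.22  1.38 -3.59] [-0.206  0.153 -0.019] [0.4805 0.1272 0.1232]
```

Call:
{"api": "move_arm", "payload": {
  "plan": [0, 0, 0.04, 0, 0, 0, 0, 0, 0.08, 0, 0, 0, 0, 0, 0.1, 0, 0, 0, -0.02, -0.025, 0.1, 0, 0, 0, -0.04, -0.05, 0.1, 0, 0, 0, -0.065, -0.08, 0.1, 0, 0, 0, -0.065, -0.08, 0.1, 0, 0, 0]
}}

```text
time_s: 14.2
eef_pos: [0.4771, 0.1232, 0.128]
eef_rot: [-0.0, -0.429, 0.903, -0.0]
wrist_force: [1.0, 0.5, -4.6]
opening: 0.195
grasp_force: 58.6
```

```bash
python3 - <<'E'
from h import *
for i in range(3):
    o=ctrl.get_obs();print(o['wrist_force'].round(2),o['torque'].round(3),o['eef_pos'].round(4));cam('top')
E
```

```text
[ 1.    0.47 -4.56] [-0.496  0.34  -0.071] [0.4771 0.1232 0.128 ]
[ 0.32  1.26 -5.16] [-0.459  0.413 -0.021] [0.4771 0.1232 0.128 ]
[-0.18  0.66 -5.09] [-0.494  0.418 -0.001] [0.4771 0.1232 0.128 ]
```

Call:
{"api": "move_arm", "payload": {
  "plan": [-0.025, -0.03, 0, 0, 0, 0, -0.05, -0.06, 0, 0, 0, 0, -0.075, -0.09, 0, 0, 0, 0, -0.1, -0.12, 0, 0, 0, 0, -0.125, -0.155, 0, 0, 0, 0, -0.15, -0.185, 0, 0, 0, 0, -0.175, -0.215, 0, 0, 0, 0, -0.2, -0.245, 0, 0, 0, 0, -0.225, -0.275, 0, 0, 0, 0, -0.225, -0.275, 0, 0, 0, 0]
}}

```text
time_s: 15.6
eef_pos: [0.4662, 0.1095, 0.1283]
eef_rot: [0.0, -0.429, 0.903, -0.0]
wrist_force: [-1.3, -0.7, -2.5]
opening: 0.194
grasp_force: 58.9
```

```bash
python3 - <<'E'
from h import *
for i in range(3):
    o=ctrl.get_obs();print(o['wrist_force'].round(2),o['torque'].round(3),o['eef_pos'].round(4));cam('top')
E
```

```text
[-1.3  -0.66 -2.53] [-0.222  0.238 -0.011] [0.4662 0.1095 0.1283]
[ 0.31  0.41 -3.31] [-0.251  0.161 -0.036] [0.4663 0.1096 0.1283]
[ 0.58 -0.77 -1.63] [-0.216  0.249  0.013] [0.4662 0.1096 0.1283]
```

Call:
{"api": "move_arm", "payload": {
  "plan": [-0.05, -0.06, 0, 0, 0, 0, -0.15, -0.18, 0, 0, 0, 0, -0.3, -0.36, 0, 0, 0, 0, -0.47, -0.57, 0, 0, 0, 0, -0.66, -0.8, 0, 0, 0, 0, -0.86, -1.04, 0, 0, 0, 0, -1.07, -1.3, 0, 0, 0, 0, -1.28, -1.56, 0, 0, 0, 0, -1.48, -1.8, 0, 0, 0, 0, -1.65, -2.0, 0, 0, 0, 0]
}}

```text
time_s: 17.0
eef_pos: [0.3831, 0.0088, 0.1283]
eef_rot: [0.0, -0.429, 0.903, -0.0]
wrist_force: [0.1, -1.0, -2.6]
opening: 0.196
grasp_force: 58.9
```

Call:
{"api": "move_arm", "payload": {
  "plan": [-0.12, -0.15, 0, 0, 0, 0, -0.2, -0.24, 0, 0, 0, 0, -0.25, -0.3, 0, 0, 0, 0, -0.25, -0.3, 0, 0, 0, 0, -0.25, -0.3, 0, 0, 0, 0, -0.25, -0.3, 0, 0, 0, 0]
}}

```text
time_s: 17.75
eef_pos: [0.3713, -0.0052, 0.1282]
eef_rot: [0.0, -0.429, 0.903, 0.0]
wrist_force: [-0.1, 0.9, -2.0]
opening: 0.197
grasp_force: 58.9
```

```bash
python3 - <<'E'
from h import *
import pickle
o=ctrl.get_obs();print(o['wrist_force'].round(2),o['torque'].round(3),o['eef_pos'].round(4))
a=[]
for n in('top','side'):
    c=cam(n);pickle.dump(c,open(n+'5.pkl','wb'));p=proj(c,[[.498,.146,.1]])[0].astype(int)
    x,y=p-50;print(n,x,y);a.append(cv2.resize(c['pixels'][y:y+100,x:x+100,::-1],(400,400),interpolation=cv2.INTER_CUBIC))
cv2.imwrite('pics/crop5.png',np.hstack(a))
E
```

```text
[-0.07  0.87 -1.98] [-0.248  0.187  0.017] [ 0.3713 -0.0052  0.1282]
top 221 198
side 232 172
```

View pics/crop5.png

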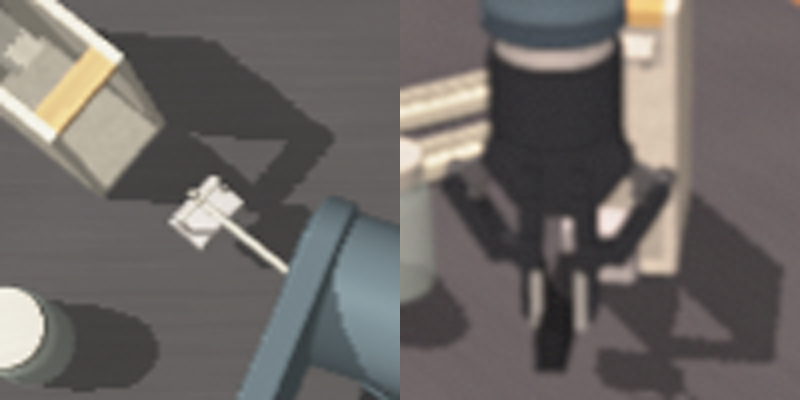

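The tin hangs straight from the tip at top crop (210,210), clear of the cabinet front at (160,125). Next I lift and swing gently over to the tray.

Call:
{"api": "move_arm", "payload": {
  "plan": [0, 0, 0.08, 0, 0, 0, 0, 0, 0.25, 0, 0, 0, 0, 0, 0.5, 0, 0, 0, 0.01, -0.04, 0.75, 0, 0, -0.02, 0.02, -0.11, 0.95, 0, 0, -0.06, 0.03, -0.22, 1.1, 0, 0, -0.12, 0.05, -0.35, 1.17, 0, 0, -0.19, 0.07, -0.47, 1.2, 0, 0, -0.26, 0.09, -0.6, 1.2, 0, 0, -0.33, 0.11, -0.73, 1.2, 0, 0, -0.4]
}}

```text
time_s: 19.1
eef_pos: [0.3768, -0.0423, 0.1887]
eef_rot: [0.0, -0.239, 0.971, -0.0]
wrist_force: [1.2, -0.1, -3.5]
opening: 0.197
grasp_force: 58.9
```

Call:
{"api": "move_arm", "payload": {
  "plan": [0.02, -0.13, 0, 0, 0, -0.075, 0.04, -0.27, 0, 0, 0, -0.15, 0.06, -0.41, 0, 0, 0, -0.225, 0.08, -0.55, 0, 0, 0, -0.3, 0.1, -0.68, 0, 0, 0, -0.375, 0.13, -0.82, 0, 0, 0, -0.45, 0.15, -0.95, 0, 0, 0, -0.525, 0.17, -1.09, 0, 0, 0, -0.6, 0.19, -1.22, 0, 0, 0, -0.675, 0.21, -1.36, 0, 0, 0, -0.75]
}}

```text
time_s: 20.35
eef_pos: [0.3872, -0.1102, 0.1886]
eef_rot: [-0.0, 0.133, 0.991, 0.0]
wrist_force: [0.3, -0.3, -2.3]
opening: 0.192
grasp_force: 58.9
```

Call:
{"api": "move_arm", "payload": {
  "plan": [0.02, -0.13, 0, 0, 0, -0.07, 0.04, -0.25, 0, 0, 0, -0.14, 0.06, -0.37, 0, 0, 0, -0.205, 0.08, -0.48, 0, 0, 0, -0.265, 0.1, -0.58, 0, 0, 0, -0.32, 0.11, -0.66, 0, 0, 0, -0.365, 0.12, -0.73, 0, 0, 0, -0.4, 0.13, -0.77, 0, 0, 0, -0.42, 0.13, -0.79, 0, 0, 0, -0.435, 0.13, -0.79, 0, 0, 0, -0.435]
}}

```text
time_s: 21.6
eef_pos: [0.3937, -0.1493, 0.1882]
eef_rot: [-0.0, 0.342, 0.94, 0.0]
wrist_force: [0.8, 0.1, -3.6]
opening: 0.194
grasp_force: 58.9
```

```bash
python3 - <<'E'
from h import *
import pickle
a=[]
for n in('top','side'):
    c=cam(n);pickle.dump(c,open(n+'6.pkl','wb'));p=proj(c,[[.535,-.265,.13]])[0].astype(int)
    x,y=p-50;print(n,x,y);a.append(cv2.resize(c['pixels'][y:y+100,x:x+100,::-1],(400,400),interpolation=cv2.INTER_CUBIC))
cv2.imwrite('pics/crop6.png',np.hstack(a))
o=ctrl.get_obs();M=rot(o['eef_rot']);print(o['time_s'],o['wrist_force'].round(2),o['torque'].round(3),o['eef_pos'].round(4),np.degrees(np.arctan2(M[1,1],M[0,1]))-90)
E
```

```text
top 363 182
side 351 231
21.7 [ 0.74  0.03 -2.68] [0.195 0.251 0.045] [ 0.3937 -0.1492  0.1882] -39.963619795921204
```

View pics/crop6.png

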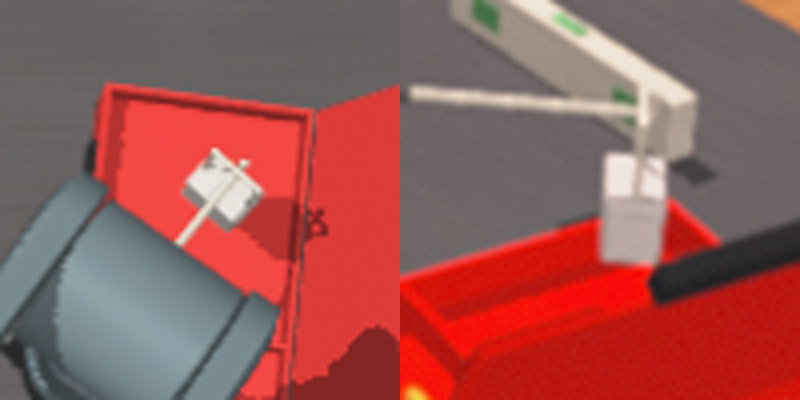

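The tin hangs upright over the larger bay, at top crop (222,188), well inside the walls. I lower it slowly from here.

Call:
{"api": "move_arm", "payload": {
  "plan": [0, 0, -0.08, 0, 0, 0, 0, 0, -0.22, 0, 0, 0, 0, 0, -0.4, 0, 0, 0, 0, 0, -0.6, 0, 0, 0, 0, 0, -0.8, 0, 0, 0, 0, 0, -1.0, 0, 0, 0, 0, 0, -1.18, 0, 0, 0, 0, 0, -1.32, 0, 0, 0, 0, 0, -1.4, 0, 0, 0, 0, 0, -1.44, 0, 0, 0]
}}

```text
time_s: 22.95
eef_pos: [0.3937, -0.1494, 0.116]
eef_rot: [-0.0, 0.342, 0.94, -0.0]
wrist_force: [0.0, -0.2, -2.4]
opening: 0.196
grasp_force: 58.9
```

Call:
{"api": "move_arm", "payload": {
  "plan": [0, 0, -0.03, 0, 0, 0, 0, 0, -0.06, 0, 0, 0, 0, 0, -0.09, 0, 0, 0, 0, 0, -0.12, 0, 0, 0, 0, 0, -0.15, 0, 0, 0, 0, 0, -0.18, 0, 0, 0, 0, 0, -0.21, 0, 0, 0, 0, 0, -0.24, 0, 0, 0, 0, 0, -0.27, 0, 0, 0, 0, 0, -0.3, 0, 0, 0]
}}

```text
time_s: 24.2
eef_pos: [0.3936, -0.1493, 0.101]
eef_rot: [-0.0, 0.342, 0.94, 0.0]
wrist_force: [-0.8, -0.7, -0.1]
opening: 0.198
grasp_force: 59.1
```

Call:
{"api": "move_arm", "payload": {
  "plan": [0, 0, -0.04, 0, 0, 0, 0, 0, -0.08, 0, 0, 0, 0, 0, -0.12, 0, 0, 0, 0, 0, -0.16, 0, 0, 0, 0, 0, -0.2, 0, 0, 0, 0, 0, -0.24, 0, 0, 0, 0, 0, -0.24, 0, 0, 0]
}}

```text
time_s: 25.08
eef_pos: [0.3935, -0.1493, 0.089]
eef_rot: [-0.0, 0.342, 0.94, 0.0]
wrist_force: [0.9, 0.0, -1.5]
opening: 0.197
grasp_force: 59.1
```

```bash
python3 - <<'E'
from h import *
import pickle
for i in range(3):
    o=ctrl.get_obs();print(o['wrist_force'].round(2),o['torque'].round(3),o['eef_pos'].round(4));cam('side')
c=cam('side');t=cam('top');pickle.dump((c,t),open('p7.pkl','wb'))
# tin mask in side view: bright low-saturation inside box area
for cc,(x,y) in((c,(351,231)),(t,(363,182))):
    hs=cv2.cvtColor(cc['pixels'],cv2.COLOR_RGB2HSV)[y:y+100,x:x+100]
    m=(hs[...,1]<60)&(hs[...,2]>110)
    n,l,st,ce=cv2.connectedComponentsWithStats(m.astype(np.uint8));print([(s[:5]+[x,y,0,0,0]).tolist() for s in st[1:] if s[4]>25])
a=o['eef_pos'];d=np.array([.766,-.643,0])
for z in(.035,.075,.115): print(z,proj(c,[a*[1,1,0]+d*.19+[0,0,z]]),proj(t,[a*[1,1,0]+d*.19+[0,0,z]]))
for r in c['pixels'][270:350:2,385:435:2]: print(''.join('r' if p[0]>1.6*p[1]+20 else ('#' if p.sum()>360 else '.') for p in r.astype(int)))
E
```

```text
[ 0.88  0.02 -1.51] [0.006 0.017 0.073] [ 0.3935 -0.1493  0.089 ]
[-0.33 -0.4  -1.06] [0.057 0.025 0.004] [ 0.3936 -0.1493  0.0891]
[-0.01 -0.89 -0.96] [0.055 0.046 0.026] [ 0.3937 -0.1494  0.0892]
[[351, 231, 100, 75, 3028], [379, 265, 10, 8, 29], [411, 272, 12, 10, 30], [440, 274, 11, 11, 36]]
[[399, 226, 24, 27, 212], [363, 237, 19, 30, 227], [374, 244, 39, 38, 971], [405, 265, 17, 17, 137]]
0.035 [[401.22480063 318.37219974]] [[410.23570978 238.00496252]]
0.075 [[402.97213733 303.66025409]] [[412.61281496 235.15878197]]
0.115 [[404.77436267 288.45059387]] [[415.13130713 232.14253493]]
................##.......
.........................
.........................
.........................
.........................
................r........
...........##rrrrrr......
.........rr##rrrrrrr.....
.....rrrrrr##rrrrrrrr....
..rrrrrrrrr##rrrrrrrrr...
rrrrrrrrrrr##rrrrrrrrrr..
rrrrrrrrrrr##rrrrrrrrrr..
###rrrrrrrr###rrrrrr.....
#############rrrrr.......
rrr##########rr..........
rrrrrrr#######...........
rrrrrrr#######.........rr
rrrrrrr####rrrr.....rrrrr
rrrrrrr##rrrrrr.rrrrrrrrr
rrrrrrrrrrrrrrrrrrrrrrrrr
rrrrrrrrrrrrrrrrrrrrrrrrr
rrrrrrrrrrrrrrrrrrrrrrrrr
rrrrrrrrrrrrrrrrrrrrrrrrr
rrrrrrrrrrrrrrrrrrrrrrrrr
rrrrrrrrrrrrrrrrrrrrrrrrr
rrrrrrrrrrrrrrrrrrrrrrrrr
rrrrrrrrrrrrrrrrrrrrrrrrr
rrrrrrrrrrrrrrrrrrrrrrrrr
rrrrrrrrrrrrrrrrrrrrrrrrr
rrrrrrrrrrrrrrrrrrrrrrrrr
rrrrrrrrrrrrrrrrrrrrrrrrr
rrrrrrrrrrrrrrrrrrrrrrrrr
rrrrrrrrrrrrrrrrrrrrrrrrr
rrrrrrrrrrrrrrrrrrrrrrrrr
rrrrrrrrrrrrrrrrrrrrrrrrr
rrrrrrrrrrrrrrrrrrrrrrrrr
rrrrrrrrrrrrrrrrrrrrrrrrr
rrrrrrrrrrrrrrrrrrrrrrrrr
rrrrrrrrrrrrrrrrrrrrrrrrr
rrrrrrrrrrrrrrrrrrrrrrrrr
```

Call:
{"api": "move_arm", "payload": {
  "plan": [-0.03, 0.025, 0, 0, 0, 0, -0.06, 0.05, 0, 0, 0, 0, -0.09, 0.075, 0, 0, 0, 0, -0.12, 0.1, 0, 0, 0, 0, -0.15, 0.125, 0, 0, 0, 0, -0.18, 0.15, 0, 0, 0, 0, -0.18, 0.15, 0, 0, 0, 0]
}}

```text
time_s: 26.2
eef_pos: [0.3846, -0.1418, 0.0892]
eef_rot: [-0.0, 0.342, 0.94, 0.0]
wrist_force: [0.2, 0.3, -2.2]
opening: 0.195
grasp_force: 59.1
```

```bash
python3 - <<'E'
from h import *
for i in range(2):
    o=ctrl.get_obs();print(o['wrist_force'].round(2),o['torque'].round(3),o['eef_pos'].round(4));c=cam('side')
for r in c['pixels'][276:312:2,385:435:2]: print(''.join('r' if p[0]>1.6*p[1]+20 else ('#' if p.sum()>360 else '.') for p in r.astype(int)))
E
```

```text
[ 0.2   0.29 -2.21] [ 0.075  0.053 -0.   ] [ 0.3846 -0.1418  0.0892]
[ 0.9  -0.39 -1.58] [0.036 0.041 0.01 ] [ 0.3847 -0.1418  0.0892]
.........................
.........................
................r........
...........##rrrrrr......
.........rr##rrrrrrr.....
.....rrrrrr##rrrrrrrr....
..rrrrrrrrr##rrrrrrrrr...
rrrrrrrrrrr##rrrrrrrrrr..
rrrrrrrrrr###rrrrrrrrrr..
##rrrrrrr####rrrrrrr.....
############rrrrrr.......
rrr#########rrr..........
rrrrrrr#######...........
rrrrrrr#######.........rr
rrrrrrr####rrrr.....rrrrr
rrrrrrr##rrrrrr..rrrrrrrr
rrrrrrrrrrrrrrrrrrrrrrrrr
rrrrrrrrrrrrrrrrrrrrrrrrr
```

Call:
{"api": "move_arm", "payload": {
  "plan": [-0.1, 0.08, 0, 0, 0, 0, -0.25, 0.21, 0, 0, 0, 0, -0.45, 0.38, 0, 0, 0, 0, -0.65, 0.55, 0, 0, 0, 0, -0.85, 0.71, 0, 0, 0, 0, -1.05, 0.88, 0, 0, 0, 0, -1.2, 1.0, 0, 0, 0, 0, -1.2, 1.4, 0, 0, 0, 0.1, -1.2, 2.0, 0, 0, 0, 0.25, -1.1, 2.5, 0, 0, 0, 0.4]
}}

```text
time_s: 27.55
eef_pos: [0.3293, -0.0159, 0.0892]
eef_rot: [0.0, 0.146, 0.989, -0.0]
wrist_force: [1.0, -0.9, -0.9]
opening: 0.197
grasp_force: 59.1
```

Call:
{"api": "move_arm", "payload": {
  "plan": [0.3, 0.03, 0, 0, 0, 0.048, 0.8, 0.03, 0, 0, 0, 0.048, 1.3, 0.03, -0.3, 0, 0, 0.048, 1.7, 0.03, -0.7, 0, 0, 0.048, 1.84, 0.03, -1.1, 0, 0, 0.048, 1.84, 0.03, -1.4, 0, 0, 0.048, 1.84, 0.03, -1.55, 0, 0, 0.048, 1.84, 0.03, -1.62, 0, 0, 0.048, 1.84, 0.03, -1.66, 0, 0, 0.048, 1.84, 0.03, -1.66, 0, 0, 0.048]
}}

```text
time_s: 28.8
eef_pos: [0.4219, -0.0155, 0.0065]
eef_rot: [0.0, 0.125, 0.992, -0.0]
wrist_force: [0.2, -0.0, -2.2]
opening: 0.196
grasp_force: 59.1
```

Call:
{"api": "move_arm", "payload": {
  "plan": [0, 0, -0.015, 0, 0, 0, 0, 0, -0.03, 0, 0, 0, 0, 0, -0.035, 0, 0, 0, 0, 0, -0.035, 0, 0, 0]
}}

```text
time_s: 29.3
eef_pos: [0.4219, -0.0154, 0.0055]
eef_rot: [0.0, 0.124, 0.992, -0.0]
wrist_force: [-5.9, 2.0, 14.3]
opening: 0.195
grasp_force: 61.2
```

Call:
{"api": "move_arm", "payload": {
  "plan": [0, 0, 0, 0, 0, 0, 0, 0, 0, 0, 0, 0, 0, 0, 0, 0, 0, 0, 0, 0, 0, 0, 0, 0, 0, 0, 0, 0, 0, 0],
  "grip": 60
}}

```text
time_s: 29.92
eef_pos: [0.4216, -0.0154, 0.0044]
eef_rot: [-0.0, 0.125, 0.992, 0.0]
wrist_force: [0.6, 0.3, -0.2]
opening: 0.701
grasp_force: 0.0
```

Call:
{"api": "move_arm", "payload": {
  "plan": [0, 0, 0.2, 0, 0, 0, 0, 0, 0.6, 0, 0, 0, 0, 0, 1.2, 0, 0, 0, 0, 0, 2, 0, 0, 0, 0, 0, 3, 0, 0, 0, -0.5, 1, 3.5, 0, 0, 0, -1, 2, 4, 0, 0, 0, -1.5, 3, 4, 0, 0, 0, -1.5, 4, 4, 0, 0, 0, -1.5, 4, 4, 0, 0, 0]
}}

```text
time_s: 31.18
eef_pos: [0.3458, 0.1874, 0.2053]
eef_rot: [0.001, 0.122, 0.993, 0.0]
wrist_force: [0.2, -0.4, -0.2]
opening: 0.703
grasp_force: 0.0
```

```bash
python3 - <<'E'
from h import *
t=cam('top');s=cam('side');o=ctrl.get_obs();print(o['time_s'],o['eef_pos'],o['opening'])
f=lambda i,w,h:cv2.resize(i[...,::-1],(w,h),interpolation=cv2.INTER_CUBIC)
cv2.imwrite('pics/fin.png',np.hstack([f(t['pixels'][170:310,300:480],400,311),f(s['pixels'][240:380,260:440],400,311)]))
hs=cv2.cvtColor(t['pixels'],cv2.COLOR_RGB2HSV);m=np.zeros(hs.shape[:2],np.uint8);m[215:265,392:436]=(hs[215:265,392:436,1]<90)
k=max(cv2.findContours(m,cv2.RETR_EXTERNAL,cv2.CHAIN_APPROX_NONE)[0],key=cv2.contourArea);r=cv2.minAreaRect(k);print(r,onz(t,r[0],.06))
E
```

```text
31.275 [0.34636574 0.18486766 0.20478332] 0.7033195454708099
((413.0000305175781, 235.0), (15.55634880065918, 12.727920532226562), 45.0) [ 0.54304684 -0.27563824  0.06      ]
```

View pics/fin.png

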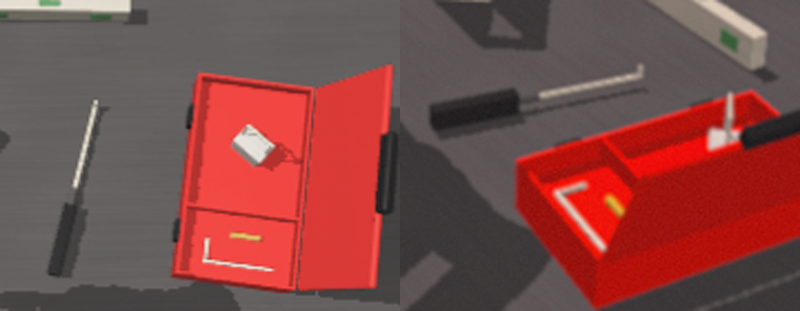

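The tin stands upright in the larger bay at about (0.543, -0.276), within 1 cm of the bay's centre. The hook lies on the bare table at crop (75,190).

```bash
python3 -c "
from bench import ctrl
print(ctrl.hand_in())"
```

```text
the job is handed in; nothing more can be done
None
```

The screw tin stands upright in the toolbox's larger bay, within about 1 cm of its centre, and the hook lies on the bare table; I handed the job in at about 31 s of the 72 s, with no verdict returned.

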